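Set an automatic centre punch through a leaf jig

ROBOT

A 7-joint arm with a two-finger parallel gripper is mounted at the origin on a cart in front of the work surface, level with it; the furniture and walls round the work are solid. World frame = base frame: x ahead of the robot, y to its left, z up, the work surface at z = 0. Lengths are in m, angles in rad, forces in N, time in s.
With the tool pointing down it reaches from about 0.4 to 0.875 m from the base axis. Payload 6.5 kg.
Tool frame: the origin (TCP) lies on the front face of the gripper's body, between the roots of the fingers; the fingertips stand 73 mm ahead of it and the grasp point (between the pads) lies 54 mm ahead of it; z points along the fingers, y is the line along which they close (so a half turn about z gives the same grasp; the last joint's range is limited). The gripper opens to 85 mm and grips with 20 to 120 N. Pads are 22 mm wide; open, the fingers measure 114 mm over their backs; the gripper's body (76 mm by 85 mm) begins 54 mm behind the grasp point. The pads swing forward as they close: fully open they stand 13 mm farther back than shut.
Start: joints at [-1.185, 0.536, -0.004, 1.538, 0.003, 1.067, -0.071], TCP at [0.284, 0.585, 0.304] pointing down, gripper open.
Joint ranges: [-2.7, 2.7], [-0.37, 2.16], [-1.27, 1.26], [0.24, 2.4], [-1.31, 4.45], [0.19, 1.91], [-2.76, 2.76]. Speed limits (rad/s): [2.39, 2.39, 3.14, 3.14, 3.14, 3.14, 3.14].

INTERFACE

Orientations are given as a unit quaternion [w, x, y, z].
In Python, from bench import get_obs, snapshot, get_calibration, close_job gives the robot as it stands.
- The arm moves only by the tool jog_arm, never from a script. Its argument "plan" is a list that holds one entry, the list of rows, each a list of 5 numbers: the shift along the tool's x, y, z as a fraction of full scale, then the turn about the tool's z as a fraction of full scale, then the gripper's target within -1 to 1 (fully open at 1, half-way at 0, shut at -1). In form: [[[x, y, z, yaw, jaw], ...]]. A call has 1 to 10 rows; each row shifts and turns the commanded pose from where the row before left it, along the tool's axes as they then stand; what a row does not reach is not made up. Full scale, the value 1, is 0.1 m for a shift and 0.15 rad for a turn. A row lasts 1/8 s, in which the tool goes at most 62.5 mm and 10.7 degrees, less where a joint would pass 70% of its speed; a pose out of reach is approached as far as the arm can. A call with a number of a shift or a turn outside -1 to 1 is refused whole. A call with a gripper value outside its range is refused whole. The fingers move at their own pace and stop on an object; "squeeze" is the grip in N (left out, the last holds). Time passes only in rows, so rows that do not move let the fingers close. It gives the time, the measured TCP pose, the force, the opening and the grip force at its end, in the units of the state.
- get_obs(): the state, without advancing time (a new reading comes with each control period).
- snapshot(name): name is "scene" or "top" or "wrist"; returns the picture (384x512x3 uint8, red, green, blue); there is no depth.
- get_calibration(name): a dict with "intrinsics" (3x3 intrinsics, pixels), "distortion" ([k1, k2, p1, p2, k3] as OpenCV has them; the pictures are not rectified), "xyz" and "attitude" of the camera in the world. Camera axes: x right, y down, z forward; pixel columns grow to the right and rows downward; lengths in m; the calibration is good to about 2 mm. A picture is of the moment at which its call begins: read the wrist's pose just before it. get_calibration takes no time and is no camera call; for the wrist camera it gives the pose at the moment of the call.
- close_job(): hands the job in; it is judged then, once.
The state is a dict: "time": time; "q": joint angles; "dq": joint speeds; "joint_torque": joint torques, N m; "tcp_pos": TCP position; "tcp_rot": TCP orientation; "ft_force": force on the tool from outside, world axes, zero at the start; "ft_torque": the same for the moment, N m; "gripper_width": finger opening in m; "gripper_force": force on a finger pad.
Only numpy, scipy, OpenCV 4.12 (cv2) and the standard library are available. Lean on these libraries where they do the work, as an engineer would, in place of code of your own. Each camera call takes 0.05 s, during which the arm holds its last target. There are 200 camera calls.

TASK

The beech blank in the drilling jig is to be centre-punched. First press the jig's sprung leaf down until the catch at the front snaps over it and it stays shut by itself; then draw the automatic centre punch out of its wooden block and set its nose down through the yellow-flanged bush on to the blank, upright, with light pressure that pushes the nose about half-way into the punch and never all the way home, or it would fire. Finish like that, ready for the strike: the program ends with the gripper still holding the punch upright and lightly pressed on the blank, the leaf shut and the jar and pencil undisturbed.

Things in the scene. Friction and masses are not known exactly. Their poses are not given: they have to be found in the camera images.
- jig: The leaf drilling jig, fixed to the bench: plywood base 215 x 150 x 12 mm with a beech nest, a hinged grey metal leaf and a steel catch with a red tab. Origin on the bench under the base's middle; its x runs from the catch (front) to the hinge (back), y to the left, z up. The catch stands at x = -84 mm, its top at z = 70 mm; its sloped nose hooks over the leaf's front edge and gives way outward by a spring when the leaf is pressed down past it
- leaf (a joint): Hinge of the leaf, rad: 0 is shut and flat, larger is farther open (up to 1.4, nearly upright). The leaf is 150 mm from the hinge axis to its front edge, 110 mm wide, 10 mm thick (axis at mid-thickness). A spring lifts it: not caught, it rises to about 1. It meets the catch at about 0.08, a push of some 10 to 15 N at the pad drives it past, and the nose has snapped over once the leaf is pressed down to 0; then it stays within 0.01
- leaf_hinge (a point): Middle of the leaf's hinge axis, which lies along the jig's y, 51 mm above the bench and 75 mm behind the jig's origin
- leaf_pad (a point): Centre of the black rubber thumb pad (26 x 60 mm) on the leaf's upper face, 122 mm from the hinge axis; moves with the leaf. With the leaf shut it is 57.5 mm above the bench. Its z axis is the leaf's upward normal
- bush_yellow (a point): Centre of the mouth of the bush with the yellow flange (37 mm across), the marked one; moves with the leaf. It lies 55 mm from the hinge axis and 30 mm to the jig's left. Countersunk mouth about 18 mm wide, bore 12 mm; with the leaf shut the mouth is 62.5 mm above the bench, the bore upright, and the blank's top is 18.5 mm below the mouth
- bush_plain (a point): Centre of the mouth of the like bush with the bare steel flange, 30 mm to the jig's right: not the one to use
- blank: The beech blank lying loose in the jig's nest, 32 x 100 x 32 mm, its length along the jig's y. Origin at the centre of its underside; top 44 mm above the bench
- block: The wooden bench block that holds the punch, 66 x 66 x 60 mm, fixed, with a stepped bore in the middle of its top: 16.5 mm wide for the upper 24 mm, 10 mm wide for 33 mm below. Origin at the centre of its underside
- punch: The automatic centre punch: a steel barrel 15 mm across and 88 mm long with a knurl and a red cap 17 mm across on top (84 to 92 mm above the origin), 0.12 kg, with an 8 mm pointed nose that stands 31 mm out below. Origin at the centre of the barrel's lower end, z along the barrel towards the cap. In the block it stands upright, this end 36 mm above the bench, so that the top 68 mm of it (cap included) stand clear above the block
- punch_grip (a point): Point on the punch's axis 55 mm above the barrel's lower end (86 mm above the tip), where to take it; 91 mm above the bench while the punch is in its block. z along the barrel
- punch_tip (a point): The point of the nose, 31 mm below the barrel's lower end while the nose is out
- punch_nose (a joint): How far the nose is pushed into the barrel, m: 0 out, 0.010 all the way home (there it fires). Spring: about 1.6 N to start it, 0.8 N more per mm (5.6 N half-way)
- jar: Jar of screws, 63 mm across, 85 mm tall, loose; it may stand on either side. Origin at the centre of its underside. A bystander
- pencil_b: Red pencil 172 mm long lying loose at the front of the bench. A bystander
Things that resemble listed ones, but are neither listed nor needed, are in the scene too. What is meant by the punch is not orange, and is the smaller of those in its own colour.

How it is judged:
On the way, in this order (a step that is already met when the one before it is completed fails the run):
1. the leaf is shut past its catch and stays shut with nothing pressing on the jig (value of joint leaf below 0.03 rad and contact force between each of the arm, the fingers and jig below 0.3 N), for 0.3 s.
2. the punch is drawn out of its block, in the fingers (z of punch_tip in the frame of block above 0.065 m and contact force between the fingers and punch above 2 N), for 0.2 s.
At the end, for the whole second after the job is handed in: Leaf caught shut (< 0.03 rad); fingers hold the punch still, upright within 0.10 rad, tip within 6 mm of the yellow bush's axis, on the blank with 1.5-14 N, nose 2-8 mm in; blank in its nest; jar moved < 20 mm, pencil < 30 mm (value of joint leaf below 0.03 rad and horizontal distance between punch_tip and bush_yellow below 0.006 m and angle between punch_grip's own z axis and vertical below 0.1 rad and value of joint punch_nose between 0.002 and 0.008 m and contact force between punch and blank between 1.5 and 14 N and contact force between the fingers and punch above 2 N and linear speed of punch below 0.02 m/s and z of blank in the frame of jig below 0.016 m and distance of jar from where it was at the start of the episode below 0.02 m and distance of pencil_b from where it was at the start of the episode below 0.03 m); the arm keeps its last pose, push and grip.
It fails at once if the punch's nose is pushed home and it fires (value of joint punch_nose above 0.0095 m).
It fails at once if the jar or the pencil is knocked away (distance of jar from where it was at the start of the episode above 0.03 m or distance of pencil_b from where it was at the start of the episode above 0.04 m).
It also fails if it takes over 64 s, if anything falls off the work surface, if the arm or the gripper's body presses on something with over 40 N, if the wrist force passes 120 N, or if a joint passes its speed limit or range.

## Working session

There is one attempt and no reset: what is moved stays moved. The work goes in short steps, Python scripts to look and compute and a tool call to move; the robot and the scene stay as the last step left them, time stands still between calls to the robot, and variables do not carry over. Pictures are saved under pics/ and viewed, at most 10 in all, crops included, and the job is handed in when it is done.

Besides the shell and the picture viewer there is one more tool, called after "Emit:" by a JSON object that holds its "op" and its "data", one argument or row to a line. jog_arm: Moves the arm, as the interface text tells. Shift numbers are shares of 0.1 m and turn numbers shares of 0.15 rad, none past 1 either way. Its arguments: {"type":"object","properties":{"plan":{"type":"array"},"squeeze":{"type":"number"}},"required":["plan"]}

```bash
mkdir -p pics; python3 - <<'E'
from bench import *
import cv2
for n in("scene","top"):
    im=snapshot(n); cv2.imwrite(f"pics/{n}0.png",im[...,::-1]); c=get_calibration(n); print(n,c)
o=get_obs(); print(o)
E
```

```text
scene {'intrinsics': array([[390.3291058 ,   0.        , 255.1687028 ],
       [  0.        , 390.3291058 , 188.65663295],
       [  0.        ,   0.        ,   1.        ]]), 'distortion': array([-0.03677234,  0.        ,  0.        ,  0.        ,  0.        ]), 'xyz': array([ 0.08620215, -0.8565647 ,  0.70688233]), 'attitude': array([-0.45685967,  0.8613814 , -0.19119398,  0.11289899])}
top {'intrinsics': array([[380.66760739,   0.        , 254.18695349],
       [  0.        , 380.66760739, 189.60560046],
       [  0.        ,   0.        ,   1.        ]]), 'distortion': array([0.01217058, 0.        , 0.        , 0.        , 0.        ]), 'xyz': array([ 0.37335536, -0.06798116,  1.18306715]), 'attitude': array([ 0.04267099, -0.70060562,  0.71138439, -0.03554138])}
{'time': 0.1, 'q': array([-1.18519677,  0.53706138, -0.00443791,  1.53879805,  0.00258582,
        1.06729003, -0.07117687]), 'dq': array([-1.91381656e-03, -3.71516035e-03,  7.60109090e-04, -3.07804487e-03,
        1.04503706e-03, -1.09402408e-03,  9.06682340e-06]), 'joint_torque': array([ 2.79220534e-03, -5.84572542e+01,  1.05196316e+00, -2.59777129e+01,
        1.26493606e-02,  4.55728223e-03, -5.54982748e-06]), 'tcp_pos': array([0.28358077, 0.58436154, 0.30311017]), 'tcp_rot': array([-1.23193004e-04,  2.23940702e-01,  9.74602463e-01, -7.65686476e-04]), 'ft_force': array([-0.06212802,  0.27291022, -0.05332905]), 'ft_torque': array([0.00215283, 0.04283395, 0.01495738]), 'gripper_force': 0.0, 'gripper_width': 0.08577612955256006}
```

View pics/scene0.png

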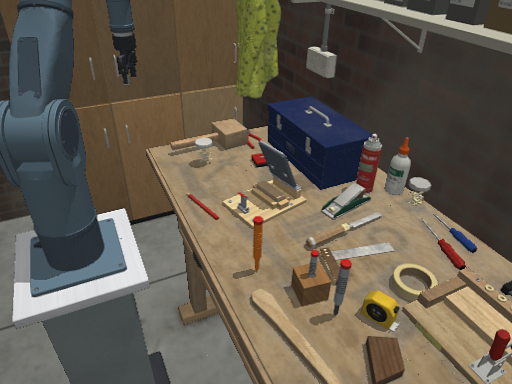

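View pics/top0.png

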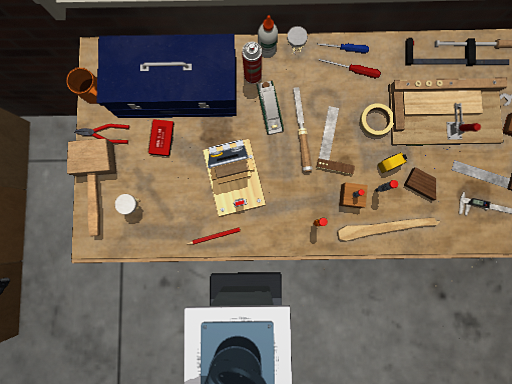

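Scene: the candidates for the punch are an orange one (258,240), a small grey one in the block (313,265) and a larger grey one standing free (343,285). The one in the block fits, being smaller, not orange and in the wooden block. The jig is at top (235,178), the jar at (125,204) and the pencil at (214,236). I'll confirm in one enlarged composite.

```bash
python3 - <<'E'
import cv2,numpy as np
t=cv2.imread("pics/top0.png");s=cv2.imread("pics/scene0.png")
def c(i,x,y):return cv2.resize(i[y:y+75,x:x+100],(400,300),interpolation=cv2.INTER_CUBIC)
cv2.imwrite("pics/comp.png",np.vstack([np.hstack([c(t,190,138),c(t,310,150)]),np.hstack([c(s,215,150),c(s,280,240)])]))
E
```

```text
(no output)
```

View pics/comp.png

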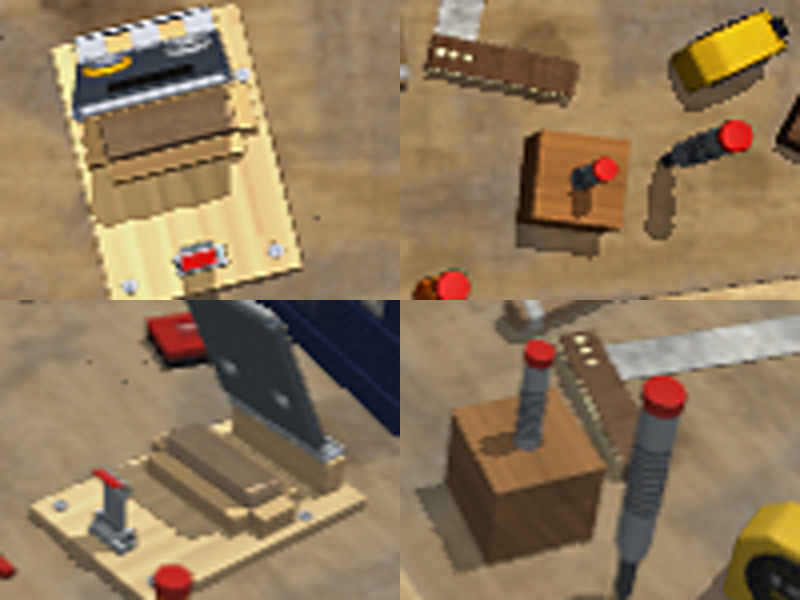

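The composite confirms the small grey punch with a red cap at comp (606,170) in the top view, standing in the block. The free-standing grey one at (735,137) is larger. Jig in comp: catch tab (200,260), base corners (55,45), (237,5) and (302,268), yellow bush on the left.

```bash
cat > h.py <<'E'
import numpy as np,cv2
from bench import *
from scipy.spatial.transform import Rotation as R
def rot(q): return R.from_quat([q[1],q[2],q[3],q[0]]).as_matrix()
def ray(c,uv,z):
    p=cv2.undistortPoints(np.array([[uv]],float),c["intrinsics"],c["distortion"])[0,0]
    d=rot(c["attitude"])@np.array([p[0],p[1],1]); o=c["xyz"]; return o+d*(z-o[2])/d[2]
def proj(c,P):
    A=rot(c["attitude"]); r,_=cv2.Rodrigues(A.T); return cv2.projectPoints(np.array(P,float).reshape(-1,3),r,-A.T@c["xyz"],c["intrinsics"],c["distortion"])[0][:,0]
def T(dx,dy,yaw,pos): 
    return pos
E
python3 - <<'E'
from h import *
c=get_calibration("top");s=get_calibration("scene")
m=lambda x,y,ox,oy:((x+.5)/4-.5+ox,(y+.5)/4-.5+oy)
for n,x,y,z in[("TL",55,45,.012),("TR",237,5,.012),("BR",302,268,.012),("tab",200,260,.07)]: print(n,ray(c,m(x,y,190,138),z).round(4))
for n,x,y,z in[("blk",182,182,.06),("cap",206,170,.128)]: print(n,ray(c,m(x,y,310,150),z).round(4))
print("scene cap",ray(s,m(139,50,280,240),.128).round(4),"tab",ray(s,m(107,178,215,150),.07).round(4))
print("jar",ray(c,(125,204),.085).round(3), "pencil",[ray(c,p,.004).round(3) for p in((188,243),(240,230))])
print(rot(get_obs()["tcp_rot"]).round(3))
print("othercap",ray(c,m(335,137,310,150),.17).round(3))
w=get_calibration("wrist"); o=get_obs(); A=rot(o["tcp_rot"]); print(A.T@(w["xyz"]-o["tcp_pos"]),A.T@rot(w["attitude"]))
E
```

```text
TL [0.6346 0.1003 0.012 ]
TR [ 0.6642 -0.0428  0.012 ]
BR [ 0.4565 -0.0901  0.012 ]
tab [ 0.4594 -0.0144  0.07  ]
blk [ 0.4771 -0.3553  0.06  ]
cap [ 0.4789 -0.3549  0.128 ]
scene cap [ 0.4803 -0.3567  0.128 ] tab [ 0.46   -0.0154  0.07  ]
jar [0.459 0.317 0.085] pencil [array([0.343, 0.149, 0.004]), array([ 0.38 , -0.011,  0.004])]
[[-0.9    0.437 -0.001]
 [ 0.437  0.9   -0.001]
 [-0.    -0.002 -1.   ]]
othercap [ 0.495 -0.43   0.17 ]
[ 0.06684781  0.00077593 -0.06904712] [[ 3.24682211e-04 -9.64036842e-01 -2.65768437e-01]
 [ 9.99999880e-01  4.10838294e-04 -2.68583735e-04]
 [ 3.68112467e-04 -2.65768318e-01  9.64036859e-01]]
```

Emit:
{"op": "jog_arm", "data": {
  "plan": [
    [[-0.5,-0.37,0,0,-1],[-0.5,-0.37,0,0,-1],[-0.5,-0.37,0,0,-1],[-0.5,-0.37,0,0,-1],[-0.5,-0.37,0,0,-1],[-0.5,-0.37,0,0,-1],[-0.5,-0.37,0,0,-1],[-0.5,-0.37,0,0,-1],[-0.5,-0.37,0,0,-1],[-0.5,-0.37,0,0,-1]]
  ]
}}

```text
time: 1.35
tcp_pos: [0.5726, 0.0319, 0.3037]
tcp_rot: [-0.0, 0.224, 0.975, 0.0]
ft_force: [1.0, 1.1, 0.2]
gripper_width: -0.0005
gripper_force: 0.0
```

Emit:
{"op": "jog_arm", "data": {
  "plan": [
    [[0,0,0,1,-1],[0,0,0,1,-1],[0,0,0,1,-1],[0,0,0,1,-1],[0,0,0,1,-1],[0,0,0,1,-1],[0,0,0,0.07,-1],[0,0,0,0,-1]]
  ]
}}

```text
time: 2.35
tcp_pos: [0.572, 0.0337, 0.3037]
tcp_rot: [-0.0, 0.629, 0.778, -0.0]
ft_force: [-1.2, -0.4, -0.6]
gripper_width: 0.0001
gripper_force: 0.0
```

```bash
python3 - <<'E'
from h import *
o=get_obs();w=get_calibration("wrist");im=snapshot("wrist");cv2.imwrite("pics/w1.png",im[...,::-1])
A=rot(o["tcp_rot"]);print(A.round(3),o["tcp_pos"],o["q"].round(2),o["ft_force"])
J=np.array([.5445,.0045]);a=.213;u=np.array([np.cos(a),np.sin(a)]);v=np.array([-u[1],u[0]])
def W(x,y,z):return np.r_[J+x*u+y*v,z]
c=get_calibration("top");s=get_calibration("scene")
m=lambda x,y,ox,oy:((x+.5)/4-.5+ox,(y+.5)/4-.5+oy)
print("seen L/R front edge",m(80,115,190,138),m(240,92,190,138))
for th in(.9,1,1.1,1.2,1.4):
    e=[W(.075-.15*np.cos(th)-.005*np.sin(th),y,.051+.15*np.sin(th)-.005*np.cos(th)) for y in(.055,-.055)]
    print(th,proj(c,e).round(1).tolist())
k={"base":[W(x,y,.012) for x,y in((.1075,.075),(.1075,-.075),(-.1075,-.075),(-.1075,.075))],"catch":[W(-.084,0,.07)],"blank":[W(.02,y,.044) for y in(.05,-.05)]}
for n in k: print(n,proj(w,k[n]).round().tolist())
E
```

```text
[[-0.21   0.978 -0.   ]
 [ 0.978  0.21  -0.   ]
 [-0.    -0.    -1.   ]] [0.57197184 0.03370748 0.30373473] [-0.43  0.42  0.39  1.77 -0.19  0.99  0.24] [-1.22392348 -0.41489393 -0.62419881]
seen L/R front edge (209.625, 166.375) (249.625, 160.625)
0.9 [[212.5, 181.2], [252.2, 172.0]]
1 [[211.2, 176.4], [251.2, 167.2]]
1.1 [[209.8, 171.4], [250.0, 162.1]]
1.2 [[208.4, 166.1], [248.8, 156.8]]
1.4 [[205.6, 155.1], [246.3, 145.7]]
base [[319.0, 115.0], [312.0, 243.0], [133.0, 243.0], [121.0, 116.0]]
catch [[129.0, 197.0]]
blank [[236.0, 142.0], [238.0, 235.0]]
```

View pics/w1.png

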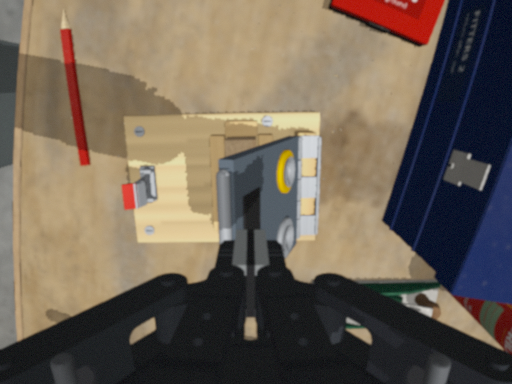

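The predicted jig outline matches the wrist view: corners (125,117), (320,112), (312,241), catch tab (129,196). The leaf stands at about 1.15 rad. Next I go behind the leaf, then sweep down along its arc.

Emit:
{"op": "jog_arm", "data": {
  "plan": [
    [[-0.12,0.14,0,0,-1],[-0.11,0.13,0,0,-1],[0,0,0.2,0,-1],[0,0,0.2,0,-1],[0,-0.2,0.16,0,-1],[0,-0.15,0.1,0,-1],[0,0,0,0,-1]]
  ]
}}

```text
time: 3.28
tcp_pos: [0.568, 0.0092, 0.2374]
tcp_rot: [-0.001, 0.629, 0.777, -0.001]
ft_force: [1.0, 0.2, 0.5]
gripper_width: 0.0003
gripper_force: 0.0
```

Emit:
{"op": "jog_arm", "data": {
  "plan": [
    [[0,-0.11,0.08,0,-1],[0,-0.1,0.08,0,-1],[0,-0.09,0.1,0,-1],[0,-0.09,0.1,0,-1],[0,-0.07,0.11,0,-1],[0,-0.07,0.11,0,-1],[0,-0.05,0.12,0,-1],[0,-0.04,0.12,0,-1],[0,0,0,0,-1]]
  ]
}}

```text
time: 4.4
tcp_pos: [0.5073, -0.0033, 0.1548]
tcp_rot: [-0.001, 0.63, 0.777, -0.001]
ft_force: [0.7, -1.2, 0.4]
gripper_width: 0.0001
gripper_force: 0.6
```

Emit:
{"op": "jog_arm", "data": {
  "plan": [
    [[0,-0.02,0.1,0,-1],[0,-0.02,0.06,0,-1],[0,0,0.04,0,-1],[0,0,0.04,0,-1],[0,0,0,0,-1]]
  ]
}}

```text
time: 5.03
tcp_pos: [0.504, -0.0041, 0.1314]
tcp_rot: [-0.0, 0.63, 0.777, -0.0]
ft_force: [-0.9, -0.7, 0.0]
gripper_width: 0.0002
gripper_force: 0.0
```

```bash
python3 - <<'E'
from h import *
s=snapshot("scene")[...,::-1][130:250,180:340]; cv2.imwrite("pics/s2.png",cv2.resize(s,None,fx=5,fy=5,interpolation=cv2.INTER_CUBIC))
o=get_obs();print(o["ft_force"],o["tcp_pos"])
E
```

```text
[ 0.43356246  0.5974876  -0.61812924] [ 0.50395461 -0.00407011  0.13149941]
```

View pics/s2.png

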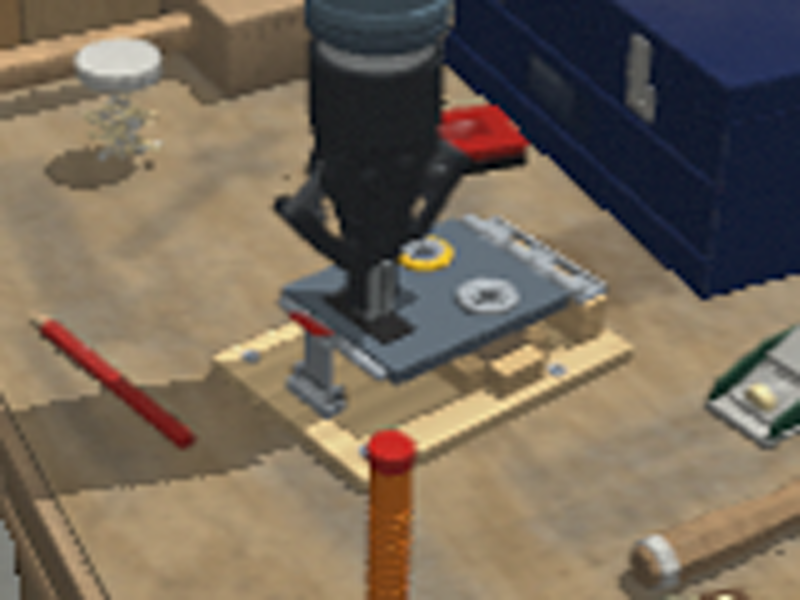

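The leaf is down with the catch tab (310,323) at its front edge. I'll press a few mm more to make sure it snapped, then lift.

Emit:
{"op": "jog_arm", "data": {
  "plan": [
    [[0,0,0.02,0,-1],[0,0,0.02,0,-1],[0,0,0,0,-1]]
  ]
}}

```text
time: 5.45
tcp_pos: [0.5042, -0.0042, 0.1284]
tcp_rot: [-0.0, 0.63, 0.777, -0.0]
ft_force: [-4.2, 0.2, 12.9]
gripper_width: -0.0004
gripper_force: 6.4
```

Emit:
{"op": "jog_arm", "data": {
  "plan": [
    [[0,0,-0.1,0,-1],[0,0,-0.3,0,-1],[0,0,-0.4,0,-1],[0,0,-0.4,0,-1],[0,0,-0.4,0,-1],[0,0,0,0,0.4]]
  ]
}}

```text
time: 6.2
tcp_pos: [0.506, -0.0043, 0.2908]
tcp_rot: [0.002, 0.63, 0.777, 0.002]
ft_force: [-0.1, 0.2, -0.7]
gripper_width: 0.0171
gripper_force: 0.0
```

```bash
python3 - <<'E'
from h import *
o=get_obs();w=get_calibration("wrist");im=snapshot("wrist");print(o["ft_force"],o["tcp_pos"])
cv2.imwrite("pics/w3.png",cv2.resize(im[...,::-1],None,fx=1.5,fy=1.5))
J=np.array([.5445,.0045]);a=.213;u=np.array([np.cos(a),np.sin(a)]);v=np.array([-u[1],u[0]])
def W(x,y,z):return np.r_[J+x*u+y*v,z]
print((proj(w,[W(.02,.03,.0625),W(.02,-.03,.0625),W(-.075,.055,.056),W(-.075,-.055,.056)])*1.5).round(1))
E
```

```text
[-0.09199429  0.23802602 -0.716421  ] [ 0.50603352 -0.00425855  0.29082568]
[[470.1 213.2]
 [465.8 307.9]
 [312.2 171.1]
 [318.4 341.8]]
```

View pics/w3.png

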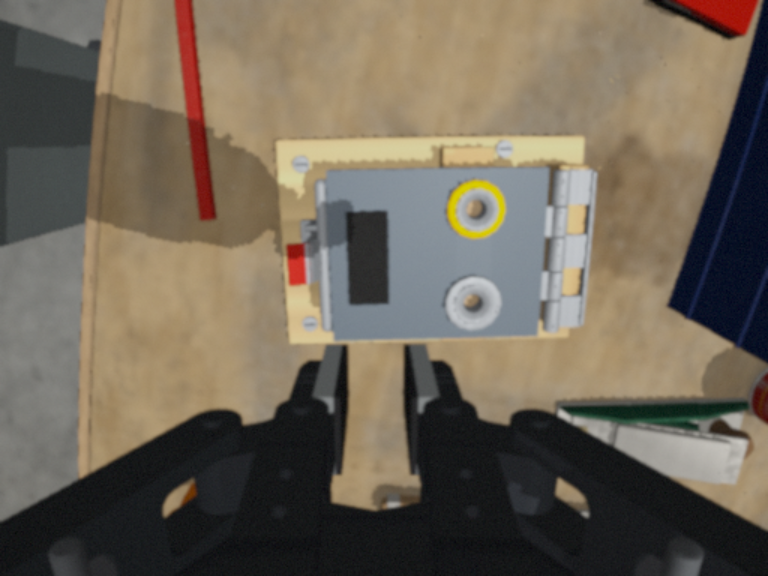

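The leaf stays shut with the arm clear. The yellow bush is at (476,209) and the plain one at (473,303). Now to above the block.

Emit:
{"op": "jog_arm", "data": {
  "plan": [
    [[-0.56,-0.17,-0.05,0,0.4],[-0.56,-0.17,-0.05,0,0.4],[-0.56,-0.17,0,0,0.4],[-0.56,-0.17,0,0,0.4],[-0.56,-0.17,0,0,0.4],[-0.56,-0.17,0,0,0.4],[0,0,0,0,0.4],[0,0,0,0,0.4]]
  ]
}}

```text
time: 7.25
tcp_pos: [0.4739, -0.3532, 0.2965]
tcp_rot: [-0.001, 0.63, 0.777, 0.0]
ft_force: [1.3, 0.6, -0.4]
gripper_width: 0.06
gripper_force: 0.0
```

```bash
python3 - <<'E'
from h import *
o=get_obs();w=get_calibration("wrist");im=snapshot("wrist");print(o["q"].round(2),o["tcp_pos"],o["gripper_width"])
cv2.imwrite("pics/w4.png",cv2.resize(im[...,::-1],None,fx=1.5,fy=1.5))
print((proj(w,[[.479,-.3555,.128],[.479,-.3555,.06]])*1.5).round(1))
E
```

```text
[ 0.19  0.48  0.51  1.73 -0.27  1.    1.01] [ 0.47386838 -0.35316056  0.29646458] 0.05995611698339707
[[383.3 296.7]
 [381.9 266. ]]
```

View pics/w4.png

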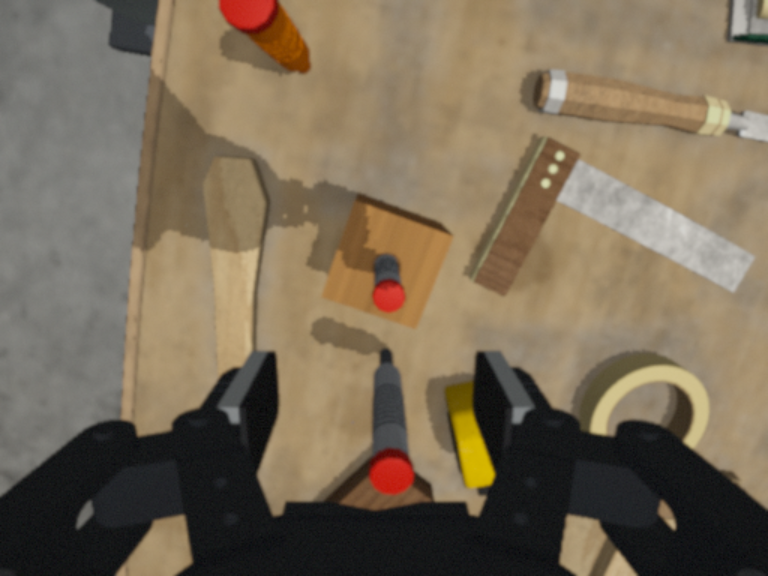

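The cap is at (389,296) and the barrel meets the block at about (386,264), within 6 px of the prediction. The big grey one lies farther to the robot's right at (391,470).

```bash
python3 - <<'E'
from h import *
w=get_calibration("wrist");o=get_obs();A=rot(o["tcp_rot"])
for p,z in(((389,296),.128),((386,264),.06),((391,470),.17)):
    P=ray(w,((p[0]+.5)/1.5-.5,(p[1]+.5)/1.5-.5),z); print(P.round(4),"tool shift",(A.T@(P-o["tcp_pos"])).round(4))
E
```

```text
[ 0.4822 -0.3537  0.128 ] tool shift [-0.0033  0.0075  0.1687]
[ 0.4817 -0.3528  0.06  ] tool shift [-0.0025  0.0073  0.2367]
[ 0.4977 -0.4239  0.17  ] tool shift [-0.0751  0.008   0.1266]
```

Emit:
{"op": "jog_arm", "data": {
  "plan": [
    [[-0.025,0.07,0.2,0,0.4],[0,0,0.4,0,0.4],[0,0,0.4,0,0.4],[0,0,0.35,0,0.4],[0,0,0.165,0,0.4],[0,0,0,0,0.4],[0,0,0,0,-1],[0,0,0,0,-1],[0,0,0,0,-1],[0,0,0,0,-1]]
  ],
  "squeeze": 50
}}

```text
time: 8.55
tcp_pos: [0.482, -0.3555, 0.1475]
tcp_rot: [0.001, 0.63, 0.777, 0.0]
ft_force: [-1.7, 0.8, 6.3]
gripper_width: 0.0141
gripper_force: 48.5
```

Emit:
{"op": "jog_arm", "data": {
  "plan": [
    [[0,0,0,0,-1],[0,0,0,0,-1],[0,0,0,0,-1]]
  ]
}}

```text
time: 8.93
tcp_pos: [0.4819, -0.3555, 0.1474]
tcp_rot: [0.001, 0.63, 0.777, 0.0]
ft_force: [-1.7, 0.5, 6.4]
gripper_width: 0.0137
gripper_force: 48.5
```

Emit:
{"op": "jog_arm", "data": {
  "plan": [
    [[0,0,-0.05,0,-1],[0,0,-0.15,0,-1],[0,0,-0.2,0,-1],[0,0,-0.3,0,-1],[0,0,-0.3,0,-1],[0,0,-0.2,0,-1],[0,0,0,0,-1],[0,0,0,0,-1]]
  ]
}}

```text
time: 9.93
tcp_pos: [0.4813, -0.3546, 0.2661]
tcp_rot: [-0.0, 0.63, 0.777, 0.0]
ft_force: [-0.9, -0.7, -2.3]
gripper_width: 0.0139
gripper_force: 48.6
```

```bash
python3 - <<'E'
from h import *
# bush from w3 image: TCP pose then
A=rot(np.array([.002,.63,.777,.002])/np.linalg.norm([.002,.63,.777,.002])); p0=np.array([.50603,-.00426,.29083])
w=get_calibration("wrist");o=get_obs();B=rot(o["tcp_rot"])
c=dict(w);c["attitude"]=None
off=B.T@(w["xyz"]-o["tcp_pos"]);Rc=B.T@rot(w["attitude"])
q=R.from_matrix(A@Rc).as_quat();c["attitude"]=np.r_[q[3],q[:3]];c["xyz"]=p0+A@off
for n,p in(("yel",(476,209)),("plain",(473,303))):
    P=ray(c,((p[0]+.5)/1.5-.5,(p[1]+.5)/1.5-.5),.0625);print(n,P.round(4),"shift from now",(B.T@(P-o["tcp_pos"])).round(4))
J=np.array([.5445,.0045]);a=.213;u=np.array([np.cos(a),np.sin(a)]);v=np.array([-u[1],u[0]]);print(J+.02*u+.03*v, o["tcp_pos"],o["gripper_width"],o["gripper_force"])
E
```

```text
yel [0.5603 0.0413 0.0625] shift from now [0.3708 0.1593 0.2039]
plain [ 0.5737 -0.0165  0.0625] shift from now [0.3115 0.1605 0.2038]
[0.55770623 0.0380499 ] [ 0.48132449 -0.35456849  0.26610866] 0.013938352624537966 48.635180736891925
```

Emit:
{"op": "jog_arm", "data": {
  "plan": [
    [[0.3,0.13,0,0,-1],[0.45,0.19,0,0,-1],[0.5,0.22,0,0,-1],[0.5,0.22,0,0,-1],[0.5,0.22,0,0,-1],[0.5,0.22,0,0,-1],[0.5,0.22,0,0,-1],[0.3,0.12,0,0,-1],[0.145,0.05,0.1,0,-1],[0,0,0.2,0,-1]]
  ]
}}

```text
time: 11.18
tcp_pos: [0.5606, 0.0401, 0.2354]
tcp_rot: [-0.0, 0.629, 0.777, -0.0]
ft_force: [0.4, -0.4, -1.9]
gripper_width: 0.0135
gripper_force: 48.7
```

Emit:
{"op": "jog_arm", "data": {
  "plan": [
    [[0,0,0.1,0,-1],[0,0,0,0,-1],[0,0,0,0,-1],[0,0,0,0,-1]]
  ]
}}

```text
time: 11.68
tcp_pos: [0.561, 0.0391, 0.227]
tcp_rot: [0.0, 0.63, 0.777, 0.0]
ft_force: [-2.1, -0.1, -1.0]
gripper_width: 0.0137
gripper_force: 48.7
```

```bash
python3 - <<'E'
from h import *
o=get_obs();w=get_calibration("wrist");im=snapshot("wrist")[...,::-1];s=snapshot("scene")[...,::-1]
print(o["tcp_pos"],o["ft_force"],o["gripper_width"]);B=rot(o["tcp_rot"])
tip=o["tcp_pos"]+B@[0,0,.1424];print("tip",tip,proj(w,[tip,[.5597,.040,.0625]]).round(1),proj(get_calibration("scene"),[tip,[.5597,.040,.0625]]).round(1))
cv2.imwrite("pics/w5.png",np.hstack([cv2.resize(im[100:340,150:350],(500,600),interpolation=cv2.INTER_CUBIC),cv2.resize(s[120:240,215:275],(300,600),interpolation=cv2.INTER_CUBIC)]))
E
```

```text
[0.56102515 0.03909109 0.22703173] [-2.06113082 -0.08146961 -1.00968102] 0.013682018322004727
tip [0.56119509 0.03912062 0.08463183] [[249.  203.7]
 [247.4 193. ]] [[264.5 173.2]
 [263.7 179.3]]
```

View pics/w5.png

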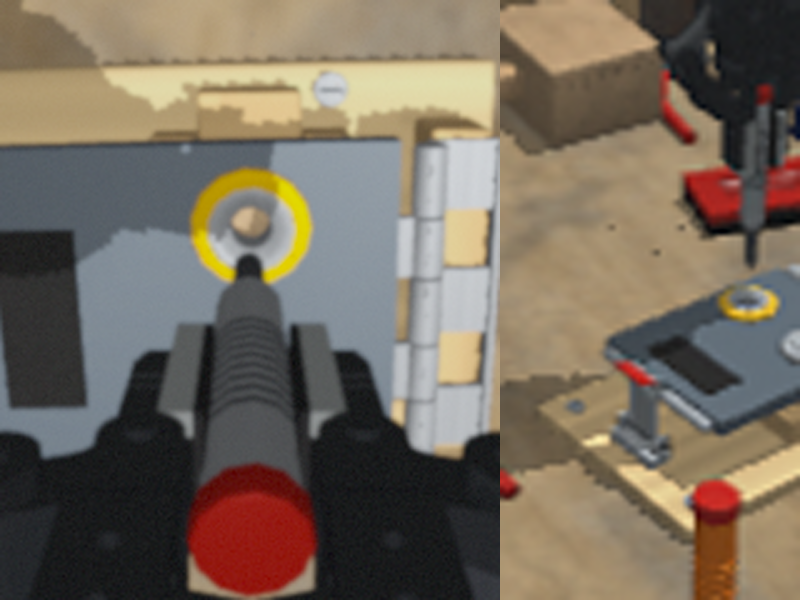

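The wrist crop shows the yellow bush centre at crop (251,226), i.e. px (250.4,190.4). The nose tip is at crop (249,256), i.e. px (249.4,202.2), where it was predicted.

```bash
python3 - <<'E'
from h import *
w=get_calibration("wrist");o=get_obs();B=rot(o["tcp_rot"])
b=ray(w,(250.2,190.2),.0625);t=ray(w,(249.2,202.2),.0846)
print(b,t,"bush from TCP",(B.T@(b-o["tcp_pos"])).round(4),"from seen tip",(B.T@(b-t)).round(4))
s=get_calibration("scene");m=lambda x,y:(215+(x-500)/5,120+y/5)
b=ray(s,m(749,302),.0625);t=ray(s,m(752,266),.0846);print(b,t,"scene diff",(B.T@(b-t)).round(4))
E
```

```text
[0.56113906 0.04276863 0.0625    ] [0.56094898 0.04041049 0.0846    ] bush from TCP [0.0033 0.0008 0.1644] from seen tip [0.0023 0.0007 0.0221]
[0.55988056 0.03286527 0.0625    ] [0.56364814 0.03791092 0.0846    ] scene diff [-0.0042 -0.0048  0.0221]
```

Emit:
{"op": "jog_arm", "data": {
  "plan": [
    [[0.015,0.005,0,0,-1],[0,0,0.08,0,-1],[0,0,0.08,0,-1],[0,0,0.05,0,-1],[0,0,0.05,0,-1],[0,0,0,0,-1]]
  ]
}}

```text
time: 12.52
tcp_pos: [0.5606, 0.0409, 0.2]
tcp_rot: [-0.0, 0.63, 0.777, -0.0]
ft_force: [1.1, -0.2, -1.3]
gripper_width: 0.0141
gripper_force: 48.7
```

```bash
python3 - <<'E'
from h import *
print(*[get_obs()[k].round(4) for k in("tcp_pos","ft_force","ft_torque")]) 
o=get_obs();w=get_calibration("wrist");im=snapshot("wrist")[...,::-1];s=snapshot("scene")[...,::-1]
cv2.imwrite("pics/w6.png",np.hstack([cv2.resize(im[140:260,200:300],(500,600),interpolation=cv2.INTER_CUBIC),cv2.resize(s[150:210,250:280],(300,600),interpolation=cv2.INTER_CUBIC)]))
E
```

```text
[0.5606 0.0409 0.2   ] [ 1.0951 -0.2073 -1.346 ] [-0.0441  0.0184  0.0273]
```

View pics/w6.png

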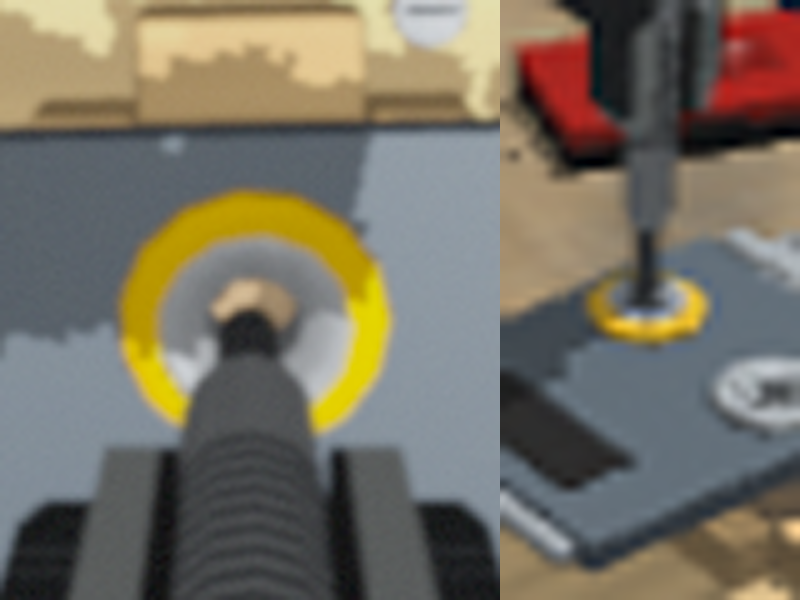

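The nose is in the yellow bush mouth, within about 1 mm of centred. I'll continue down gently.

Emit:
{"op": "jog_arm", "data": {
  "plan": [
    [[0,0.008,0.03,0,-1],[0,0,0.04,0,-1],[0,0,0.03,0,-1],[0,0,0,0,-1],[0,0,0,0,-1]]
  ]
}}

```text
time: 13.25
tcp_pos: [0.5616, 0.0411, 0.1904]
tcp_rot: [0.0, 0.63, 0.777, -0.0]
ft_force: [0.5, 0.4, -2.5]
gripper_width: 0.014
gripper_force: 48.7
```

Emit:
{"op": "jog_arm", "data": {
  "plan": [
    [[0,0,0.02,0,-1],[0,0,0.02,0,-1],[0,0,0.02,0,-1],[0,0,0,0,-1],[0,0,0,0,-1],[0,0,0,0,-1]]
  ]
}}

```text
time: 14.0
tcp_pos: [0.5617, 0.0411, 0.1845]
tcp_rot: [0.0, 0.63, 0.777, 0.0]
ft_force: [0.2, 0.2, 2.2]
gripper_width: 0.014
gripper_force: 48.8
```

Emit:
{"op": "jog_arm", "data": {
  "plan": [
    [[0,0,0.015,0,-1],[0,0,0.01,0,-1],[0,0,0,0,-1],[0,0,0,0,-1],[0,0,0,0,-1],[0,0,0,0,-1]]
  ]
}}

```text
time: 14.75
tcp_pos: [0.5617, 0.0411, 0.182]
tcp_rot: [0.0, 0.63, 0.777, 0.0]
ft_force: [0.2, -0.4, 3.1]
gripper_width: 0.014
gripper_force: 48.9
```

```bash
python3 - <<'E'
from h import *
F=[]
for i in range(10): F.append(get_obs()["ft_force"]); im=snapshot("wrist")[...,::-1]
s=snapshot("scene")[...,::-1]
print(np.mean(F,0),np.std(F,0),get_obs()["tcp_pos"],np.abs(get_obs()["dq"]).max())
cv2.imwrite("pics/w7.png",np.hstack([cv2.resize(im[140:260,200:300],(500,600),interpolation=cv2.INTER_CUBIC),cv2.resize(s[150:210,250:280],(300,600),interpolation=cv2.INTER_CUBIC)]))
E
```

```text
[-0.20243283 -0.11180007  3.12138946] [0.50002153 0.50281919 0.57226937] [0.56166243 0.0411473  0.18191831] 0.0028738013248773213
```

View pics/w7.png

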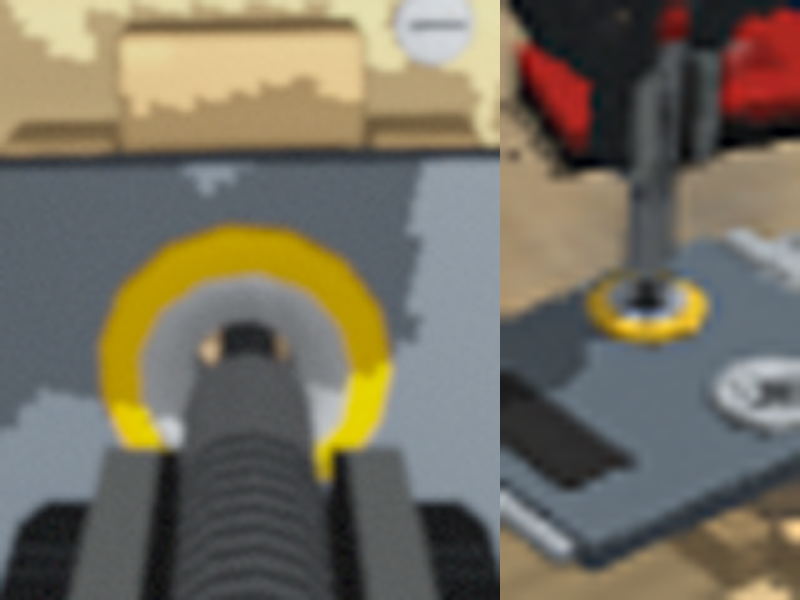

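The nose is centred in the yellow bore with blank visible on both sides. The pressure is about 4.5 N, which puts the nose roughly 4 mm in. The leaf is shut and the arm is still, so I'm handing in.

```bash
python3 -c "
from bench import *
print(close_job())"
```

```text
the job is handed in; nothing more can be done
None
```

I handed the job in with the leaf caught shut and the punch held upright through the yellow bush, pressing on the blank with an estimated 4.5 N, nose about 4 mm in; the arm stayed clear of the jar and pencil, and the judge's verdict was not shown.

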